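# Square up the rescue kit in the green bin

### The job

In the green bin, push the wooden spacer block fully home into the yellow-marked corner, long side along the back wall. Then lay the red rescue plate flat in the bin and push it snug, with one long edge against the back wall and one end against the block. Leave the blue plate where it lies.

Things in the scene. Friction and masses are not known exactly. Their poses are not given: they have to be found in the camera images.
- bin_corner (a point): yellow-marked inner corner of the fixed green bin, at floor level: back wall (far from robot) meets left wall (+y). x points to the back wall, y to the left wall, z up; the inside spans x -220..0, y -300..0 mm. Floor 4 mm above counter; back, left, right walls 4 mm thick, 40 mm high. Front open: flap lies flat, level with the floor, 55 mm farther towards the robot.
- block: wooden spacer block, 60 mm (its x) by 90 mm (its y, the long side) by 45 mm high, about 0.14 kg, standing loose on the bin's floor, 40 mm or more from the walls and turned up to 15 degrees or so from the bin's axes. Origin: centre of its underside, z up.
- red_plate: red aluminium rescue plate, a slab 100 mm long, 52 mm wide, 12 mm thick with five through holes (three of 18 mm, two of 14 mm), about 0.14 kg, lying flat and loose on the counter left or right of the bin. Origin: centre of its underside; z up, y along its length, x across its width.
- blue_plate: blue aluminium rescue plate, a slab 100 mm long, 52 mm wide, 12 mm thick with five through holes (three of 18 mm, two of 14 mm), about 0.14 kg, lying flat and loose on the counter left or right of the bin. Origin: centre of its underside; z up, y along its length, x across its width. A bystander, not to be moved.

How it is judged:
By the outcome, as a careful person would: the job done as asked, in the order asked, and still so for the second after the job is handed in, with the robot touching nothing.
It also fails if it takes over 72 s, if anything falls off the work surface, if the arm or the gripper's body presses on something with over 40 N, if the wrist force passes 120 N, or if a joint passes its speed limit or range.

### The arm

A 6-joint arm with a two-finger parallel gripper is mounted at the origin on the work surface. World frame = base frame: x ahead of the robot, y to its left, z up, the work surface at z = 0. Lengths are in m, angles in rad, forces in N, time in s.
With the tool pointing down it reaches from about 0.35 to 0.775 m from the base axis. Payload 5.5 kg.
Tool frame: the origin (TCP) lies on the centre line of the jaws, within the pads' length; the fingertips stand manip.tip_extent ahead of it and the grasp point (between the pads) is the TCP (manip.tip_extent is the distance from the TCP to the fingertips, in m); z points along the fingers, y is the line along which they close (so a half turn about z gives the same grasp; the last joint's range is limited). The gripper opens to 85 mm and grips with 20 to 120 N. Pads are 22 mm wide; open, the fingers measure 114 mm over their backs; the gripper's body (76 mm by 85 mm) begins 54 mm behind the grasp point. The pads swing forward as they close: fully open they stand 13 mm farther back than shut.
Start: joints at [-1.347, 0.313, 0.046, 1.304, 0, 1.431], TCP at [0.205, -0.537, 0.25] pointing down, gripper open.
Joint ranges: [-2.76, 2.76], [-0.86, 1.69], [-1.03, 1.26], [-2.2, 2.34], [-1.47, 1.5], [-3.14, 3.14]. Speed limits (rad/s): [2.57, 2.57, 3.14, 3.14, 3.14, 3.14].

### API

Orientations are given as a unit quaternion [w, x, y, z].
In Python, from cell import manip gives the robot as it stands.
- The arm moves only by the tool drive_effector, called after "Request:" as name(argument=value, ...) on one line, values as JSON. Schema: {"type":"object","properties":{"steps":{"type":"array","items":{"type":"object","properties":{"x":{"type":"number"},"y":{"type":"number"},"z":{"type":"number"},"turn":{"type":"number"}},"additionalProperties":false},"minItems":1,"maxItems":12},"finger_gap":{"type":"number"},"grip_n":{"type":"number"},"only":{"type":"string"},"quiet":{"type":"boolean"},"lines":{"type":"string"}},"required":["steps"],"additionalProperties":false}. steps is a list of rows, 1 to 12 of them, each an object with the fields x, y, z (the shift in m), turn (a turn about the tool's z in rad); a field left out counts as zero; each row is the pose to reach, as a shift and turn from the pose commanded when the call began, along the tool's axes at that moment; what a row does not reach only later rows make up. A row lasts 1/8 s, in which the tool goes at most 0.0625 m and 0.188 rad, less where a joint would pass 70% of its speed; a pose out of reach is approached as far as the arm can. finger_gap is the finger opening in m, set as the call begins (left out keeps the last). The fingers move at their own pace and stop on an object; grip_n is the grip in N (left out, the last holds). Time passes only in rows, so rows that do not move let the fingers close. The tool returns the time, the measured TCP pose, the force, the opening and the grip force at its end. only (a regular expression) keeps the lines of the reply that match it, lines (a string "A,B") keeps lines A to B, and quiet returns only ok. Input that does not fit is refused with a message, and nothing moves.
- manip.read_state(): the state, without advancing time (a new reading comes with each control period).
- manip.snapshot(name): name is "scene" or "side" or "wrist"; returns a dict with "img" (384x512x3 uint8, blue, green, red), "fx", "fy", "cx", "cy" (pixels), "dist_coeffs" ([k1, k2, p1, p2, k3] as OpenCV has them; the pictures are not rectified), "extrinsics" (4x4, takes a point from camera to world coordinates). Camera axes: x right, y down, z forward; pixel columns grow to the right and rows downward; lengths in m; the calibration is good to about 2 mm. A picture is of the moment at which its call begins. There is no depth.
- manip.close_job(): hands the job in; it is judged then, once.
The state is a dict: "t": time; "joints": joint angles; "qvel": joint speeds; "effort": joint torques, N m; "tool_pos": TCP position; "eef_rot": TCP orientation; "ft_force": force on the tool from outside, world axes, zero at the start; "ft_torque": the same for the moment, N m; "grip_width": finger opening in m; "grip_force": force on a finger pad.
Only numpy, scipy, OpenCV 4.12 (cv2) and the standard library are available. Lean on these libraries where they do the work, as an engineer would, in place of code of your own. Each camera call takes 0.05 s, during which the arm holds its last target. There are 200 camera calls.

## Working session

There is one attempt and no reset: what is moved stays moved. The work goes in short steps, Python scripts to look and compute and a tool call to move; the robot and the scene stay as the last step left them, time stands still between calls to the robot, and variables do not carry over. Pictures are saved under pics/ and viewed, at most 10 in all, crops included, and the job is handed in when it is done.

```bash
ls; mkdir -p pics
```

Run:
```python
from cell import manip
import cv2,numpy as np
print(manip.tip_extent, manip.read_state())
a=[manip.snapshot(n) for n in("scene","side")]
for s in a: print(s["fx"],s["cx"],s["cy"],s["dist_coeffs"],np.round(s["extrinsics"],3).tolist())
for n,s in zip(("scene","side"),a): cv2.imwrite(f"pics/{n}0.png",s["img"])
```

```text
cell.py
pics
0.019 {'t': 0.0, 'joints': array([-1.34659112e+00,  3.13974198e-01,  4.49981910e-02,  1.30362044e+00,
        6.66650243e-06,  1.43118583e+00]), 'qvel': array([-0.00163928, -0.00124148,  0.0005535 ,  0.00024963, -0.00074819,
        0.00123666]), 'effort': array([ 1.67017475e-03, -4.80628538e+01,  2.98532420e+01,  1.93752546e-02,
        2.82061461e-05, -4.09508289e-06]), 'tool_pos': array([ 0.20448978, -0.5368998 ,  0.24943162]), 'eef_rot': array([-8.99396461e-04,  9.83499942e-01,  1.80906199e-01, -3.47285587e-05]), 'ft_force': array([-0.37210423,  0.30686333, -0.05395986]), 'ft_torque': array([ 0.0430117 , -0.00048332,  0.01627611]), 'grip_force': 0.0, 'grip_width': 0.0854617817439795}
349.06929927292293 259.89723553025334 192.33596465877534 [-0.09488103  0.          0.          0.          0.        ] [[-0.369, 0.56, -0.742, 1.28], [0.929, 0.205, -0.307, 0.302], [-0.02, -0.803, -0.596, 0.639], [0.0, 0.0, 0.0, 1.0]]
361.07587253311414 254.17947226276505 197.39335473252743 [-0.09774095  0.          0.          0.          0.        ] [[-0.756, -0.468, 0.458, 0.049], [-0.655, 0.539, -0.53, 0.583], [0.001, -0.7, -0.714, 0.823], [0.0, 0.0, 0.0, 1.0]]
```

View pics/scene0.png

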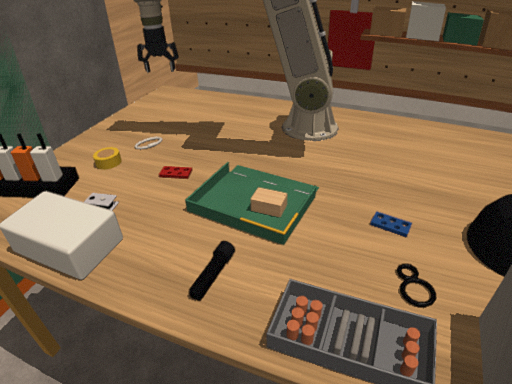

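View pics/side0.png

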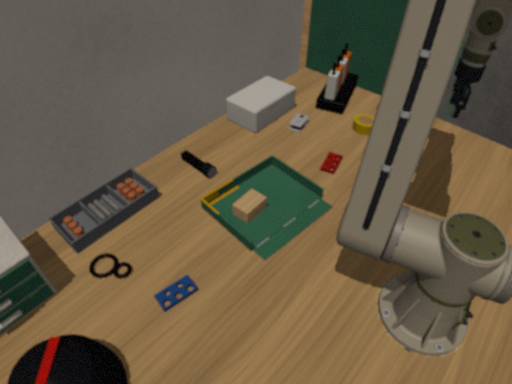

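Create h.py:
```python
import cv2,numpy as np
def ray(s,px):
    K=np.array([[s["fx"],0,s["cx"]],[0,s["fy"],s["cy"]],[0,0,1.]])
    u=cv2.undistortPoints(np.float64(px).reshape(-1,1,2),K,np.float64(s["dist_coeffs"]),None,None).reshape(-1,2)
    E=np.array(s["extrinsics"]); d=np.c_[u,np.ones(len(u))]@E[:3,:3].T
    return E[:3,3],d
def plane(s,px,z):
    o,d=ray(s,px); return o+d*((z-o[2])/d[:,2])[:,None]
def rect(s,mask,z):
    """min-area rectangle of the biggest blob of mask, cast on height z: centre, sizes, long-axis angle"""
    cs,_=cv2.findContours(mask.astype(np.uint8),cv2.RETR_EXTERNAL,cv2.CHAIN_APPROX_NONE)
    c=max(cs,key=cv2.contourArea).reshape(-1,2)
    p=plane(s,c,z)[:,:2]
    (cx,cy),(w,h),a=cv2.minAreaRect(np.float32(p*1000))
    if w<h: w,h,a=h,w,a+90
    return np.round([cx,cy,w,h,(a+90)%180-90],1)
def red(im):
    h=cv2.cvtColor(im,cv2.COLOR_BGR2HSV); return ((h[...,0]<6)|(h[...,0]>174))&(h[...,1]>150)&(h[...,2]>70)
```

Run:
```python
from h import *
o=[]
a=cv2.imread("pics/scene0.png")[155:250,175:330]; b=cv2.imread("pics/side0.png")[150:260,195:345]
a=cv2.resize(a,None,fx=4.5,fy=3*1.5,interpolation=2)[:, :700];b=cv2.resize(b,None,fx=4.5,fy=4.5,interpolation=2)
cv2.imwrite("pics/c1.png",a);cv2.imwrite("pics/c2.png",b)
```

```text
(no output)
```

View pics/c1.png

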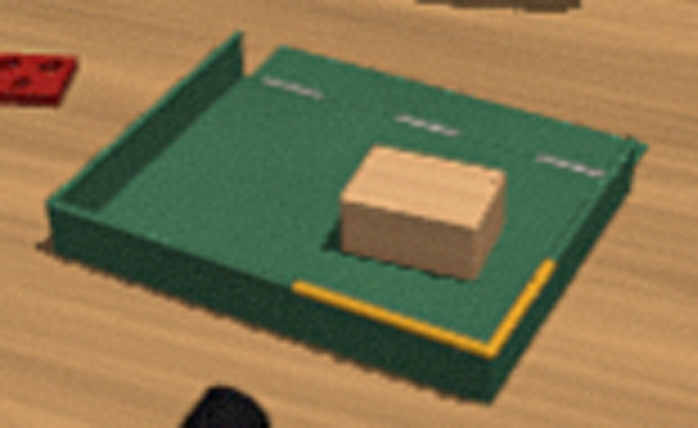

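View pics/c2.png

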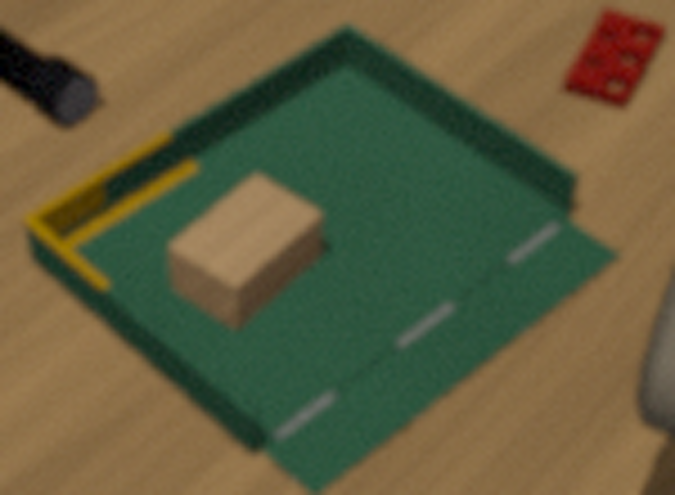

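Create m0.py:
```python
from h import *
from cell import manip
S=manip.snapshot("scene");D=manip.snapshot("side")
f=lambda p,o:np.float64(p)/4.5+o-.4
A=(175,155);B=(195,150)
r=lambda x:np.round(x[:,:2]*1000,1).tolist()
print("rim scene LB,RB,RF",r(plane(S,f([(492,357),(48,203),(241,34)],A),.044)))
print("rim side LB,RB,RF,LF",r(plane(D,f([(28,216),(348,26),(577,178),(262,452)],B),.044)))
for s,n,z,R in((S,"scene",.049,f([(380,147),(506,172),(478,230),(342,190)],A)),(D,"side",.049,f([(258,172),(325,212),(238,288),(170,243)],B))):
    p=plane(s,R,z)[:,:2]*1000;e=np.diff(np.r_[p,p[:1]],axis=0)
    print(n,"block",p.mean(0).round(1),np.hypot(*e.T).round(1),np.degrees(np.arctan2(e[:,1],e[:,0])).round(1))
    im=s["img"];hsv=cv2.cvtColor(im,cv2.COLOR_BGR2HSV);m=red(im)
    lab=cv2.connectedComponents(m.astype(np.uint8))[1]
    pt=(176,172) if n=="scene" else (331,162)
    roi=np.zeros_like(m);roi[pt[1]-20:pt[1]+20,pt[0]-25:pt[0]+25]=1
    print("red",rect(s,m&roi,.012 ),rect(s,m&roi,.006))
    b=(abs(hsv[...,0].astype(int)-110)<12)&(hsv[...,1]>130)
    print("blue",rect(s,b,.006))
```

```bash
python3 m0.py
```

```text
rim scene LB,RB,RF [[679.0, 114.7], [644.3, -188.6], [422.3, -162.1]]
rim side LB,RB,RF,LF [[670.7, 110.7], [635.2, -187.8], [411.8, -162.7], [424.0, 154.3]]
scene block [550.7  28.2] [84.3 61.  92.2 50.7] [ 91.5   2.2 -95.2 174.1]
red [ 489.4 -328.6  102.9   63.1  -76.1] [ 481.8 -334.6  103.9   63.7  -76.1]
blue [502.2 361.4  97.9  58.8  79.5]
side block [548.3  25.3] [59.2 89.2 60.1 88.4] [-179.6   90.9   -0.3  -89.7]
red [ 479.1 -326.7  102.5   46.6  -76. ] [ 482.3 -333.4  103.3   46.9  -76. ]
blue [502.7 361.4  95.9  50.4  79.9]
```

Request:
drive_effector(steps=[{"x":0.16,"y":-0.13,"z":-0.03,"turn":0.2},{"x":0.457,"y":-0.369,"z":-0.03,"turn":0.479},{"x":0.457,"y":-0.369,"z":-0.03,"turn":0.479},{"x":0.457,"y":-0.369,"z":-0.03,"turn":0.479},{"x":0.457,"y":-0.369,"z":-0.03,"turn":0.479},{"x":0.457,"y":-0.369,"z":-0.03,"turn":0.479},{"x":0.457,"y":-0.369,"z":-0.03,"turn":0.479},{"x":0.457,"y":-0.369,"z":-0.03,"turn":0.479},{"x":0.457,"y":-0.369,"z":-0.03,"turn":0.479},{"x":0.457,"y":-0.369,"z":-0.03,"turn":0.479},{"x":0.457,"y":-0.369,"z":-0.03,"turn":0.479},{"x":0.457,"y":-0.369,"z":-0.03,"turn":0.479}], finger_gap=0.05)

```text
t: 1.7
tool_pos: [0.4999, -0.0303, 0.28]
eef_rot: [0.0, 0.998, -0.058, -0.0]
ft_force: [-1.4, 0.1, -0.4]
grip_width: 0.05
grip_force: 0.0
```

Run:
```python
from h import *
from cell import manip
s=manip.snapshot("wrist");cv2.imwrite("pics/w1.png",s["img"]);print(np.round(s["extrinsics"],3).tolist(),s["fx"])
np.save("pics/w1.npy",s,allow_pickle=True)
```

```text
[[-0.115, -0.944, -0.31, 0.58], [-0.993, 0.11, 0.034, -0.039], [0.002, 0.312, -0.95, 0.403], [0.0, 0.0, 0.0, 1.0]] 300.4902257391655
```

View pics/w1.png

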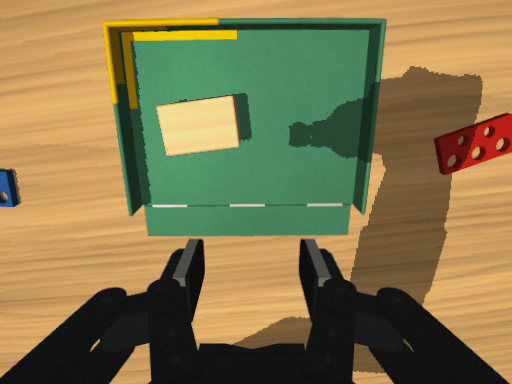

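Run:
```python
from h import *
s=np.load("pics/w1.npy",allow_pickle=True).item()
r=lambda p,z:np.round(plane(s,p,z)[:,:2]*1000,1)
R=r([(104,21),(385,19.5),(367,214),(130,216)],.044);print("rim",R.tolist())
e=np.diff(np.r_[R,R[:1]],axis=0);print(np.hypot(*e.T),np.degrees(np.arctan2(e[:,1],e[:,0])))
for z,q in((.049,[(157,106),(234,96),(240,146),(167,156)]),):
    p=r(q,z);e=np.diff(np.r_[p,p[:1]],axis=0);print(p.mean(0),np.hypot(*e.T),np.degrees(np.arctan2(e[:,1],e[:,0])))
im=s["img"];hsv=cv2.cvtColor(im,cv2.COLOR_BGR2HSV)
wood=(abs(hsv[...,0].astype(int)-18)<10)&(hsv[...,1]<160)&(hsv[...,2]>120);roi=np.zeros_like(wood);roi[70:180,145:255]=1
print("block",rect(s,wood&roi,.049))
# floor corner guess from yellow floor strip
print("floor",r([(134,31),(370,30)],.004).tolist(), "red",rect(s,red(im),.012))
```

```text
rim [[674.1, 109.3], [640.5, -191.9], [415.6, -171.9], [448.4, 133.9]]
[303.06830913 225.78753287 307.55402777 227.03667105] [-96.36524456 174.91814536  83.8778809   -6.22035542]
[550.675  24.2  ] [88.6005079  56.90140596 88.21451128 58.2       ] [-89.80599697 179.59722435  91.03926523   0.        ]
block [551.1  25.4  88.7  59.2 -89.5]
floor [[668.9, 92.1], [637.4, -190.7]] red [ 484.8 -329.7  102.4   55.1  -76.2]
```

Request:
drive_effector(steps=[{"x":-0.013,"y":-0.06,"z":0.06,"turn":-0.007},{"x":-0.013,"y":-0.06,"z":0.12,"turn":-0.007},{"x":-0.013,"y":-0.06,"z":0.18,"turn":-0.007},{"x":-0.013,"y":-0.06,"z":0.22,"turn":-0.007},{"x":-0.013,"y":-0.06,"z":0.249,"turn":-0.007},{"x":-0.013,"y":-0.06,"z":0.249,"turn":-0.007}])

```text
t: 2.5
tool_pos: [0.4916, 0.0276, 0.0294]
eef_rot: [-0.001, 0.999, -0.053, -0.003]
ft_force: [-0.4, -0.0, 1.1]
grip_width: 0.0501
grip_force: 0.0
```

Request:
drive_effector(steps=[{"x":0.01},{"x":0.02},{"x":0.03},{"x":0.04},{"x":0.05},{"x":0.06},{"x":0.07},{"x":0.08}])

```text
t: 3.5
tool_pos: [0.5743, 0.0202, 0.0312]
eef_rot: [-0.001, 0.999, -0.052, -0.0]
ft_force: [-1.6, 0.4, 1.7]
grip_width: 0.05
grip_force: 0.9
```

Request:
drive_effector(steps=[{"x":0.004},{"x":0.008}])

```text
t: 3.75
tool_pos: [0.5816, 0.0194, 0.0311]
eef_rot: [-0.001, 0.999, -0.052, -0.0]
ft_force: [-1.8, -0.2, 1.1]
grip_width: 0.05
grip_force: 0.8
```

Request:
drive_effector(steps=[{"x":0.003},{"x":0.006}])

```text
t: 4.0
tool_pos: [0.5877, 0.0187, 0.0312]
eef_rot: [-0.001, 0.999, -0.052, 0.0]
ft_force: [-0.8, -0.0, -0.1]
grip_width: 0.0498
grip_force: 0.4
```

Request:
drive_effector(steps=[{"x":0.002},{"x":0.004}])

```text
t: 4.25
tool_pos: [0.5886, 0.0187, 0.0311]
eef_rot: [-0.001, 0.999, -0.052, -0.003]
ft_force: [-11.5, 0.9, 8.6]
grip_width: 0.0498
grip_force: 6.0
```

Request:
drive_effector(steps=[{"x":0.002},{"x":0.004}])

```text
t: 4.5
tool_pos: [0.5886, 0.0187, 0.0307]
eef_rot: [-0.001, 0.999, -0.052, -0.006]
ft_force: [-23.3, 2.2, 17.1]
grip_width: 0.05
grip_force: 11.2
```

Request:
drive_effector(steps=[{"x":-0.015},{"x":-0.02,"z":-0.03},{"x":-0.02,"z":-0.06},{"x":-0.02,"z":-0.06}])

```text
t: 5.0
tool_pos: [0.5783, 0.0196, 0.0943]
eef_rot: [-0.001, 0.999, -0.052, 0.003]
ft_force: [-0.4, 0.3, 0.1]
grip_width: 0.0501
grip_force: 0.0
```

Run:
```python
from h import *
from cell import manip
st=manip.read_state();print(st["joints"].round(2),st["tool_pos"])
s=manip.snapshot("wrist");np.save("pics/w2.npy",s,allow_pickle=True);cv2.imwrite("pics/w2.png",s["img"])
```

```text
[-0.11  0.41 -0.22  0.94  0.    3.14] [0.5782665  0.01961153 0.09427374]
```

View pics/w2.png

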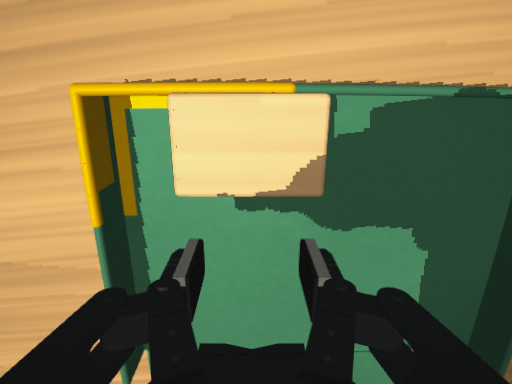

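Run:
```python
from h import *
s=np.load("pics/w2.npy",allow_pickle=True).item()
r=lambda p,z:np.round(plane(s,p,z)[:,:2]*1000,1)
p=r([(168,94),(330,94),(325,196),(176,196)],.049);e=np.diff(np.r_[p,p[:1]],axis=0);print(p.tolist(),p.mean(0),np.hypot(*e.T),np.degrees(np.arctan2(e[:,1],e[:,0])))
q=r([(81,95),(510,98),(100,225)],.044);print("inner rim",q.tolist(),np.degrees(np.arctan2(*(q[0]-q[1])[::-1])),r([(106,96),(135,215)],.004).tolist())
```

```text
[[663.3, 55.8], [654.2, -30.7], [596.6, -26.2], [605.8, 61.7]] [629.975  15.15 ] [86.97735337 57.77551384 88.38014483 57.80190308] [-96.00555794 175.53284094  84.02492698  -5.85854197]
inner rim [[668.6, 105.9], [642.6, -135.2], [590.2, 115.2]] 83.84506196189082 [[668.5, 110.5], [580.2, 109.6]]
```

Request:
drive_effector(steps=[{"x":0.048,"y":0.07,"turn":-1.568},{"x":0.048,"y":0.07,"turn":-1.568},{"x":0.048,"y":0.07,"turn":-1.568},{"x":0.048,"y":0.07,"turn":-1.568},{"x":0.048,"y":0.07,"turn":-1.568},{"x":0.048,"y":0.07,"turn":-1.568},{"x":0.048,"y":0.07,"turn":-1.568},{"x":0.048,"y":0.07,"turn":-1.568},{"x":0.048,"y":0.07,"turn":-1.568},{"x":0.048,"y":0.07,"z":0.03,"turn":-1.568},{"x":0.048,"y":0.07,"z":0.06,"turn":-1.568},{"x":0.048,"y":0.07,"z":0.063,"turn":-1.568}], finger_gap=0.02)

```text
t: 6.55
tool_pos: [0.6133, -0.0541, 0.0247]
eef_rot: [-0.003, 0.744, 0.668, -0.001]
ft_force: [0.4, 1.5, 0.9]
grip_width: 0.0199
grip_force: 0.0
```

Request:
drive_effector(steps=[{"y":0.005,"z":-0.004},{"x":0.01,"y":0.005,"z":-0.004},{"x":0.02,"y":0.005,"z":-0.004},{"x":0.03,"y":0.005,"z":-0.004},{"x":0.04,"y":0.005,"z":-0.004},{"x":0.05,"y":0.005,"z":-0.004},{"x":0.055,"y":0.005,"z":-0.004}])

```text
t: 7.42
tool_pos: [0.6269, 0.0004, 0.0322]
eef_rot: [-0.001, 0.744, 0.668, 0.001]
ft_force: [-0.1, -1.2, 1.6]
grip_width: 0.0199
grip_force: 0.9
```

Request:
drive_effector(steps=[{"x":0.002},{"x":0.004}])

```text
t: 7.68
tool_pos: [0.6273, 0.0034, 0.0322]
eef_rot: [-0.001, 0.744, 0.668, 0.001]
ft_force: [-0.3, -1.6, 1.1]
grip_width: 0.0202
grip_force: 0.9
```

Request:
drive_effector(steps=[{"x":0.003},{"x":0.005}])

```text
t: 7.92
tool_pos: [0.6279, 0.0085, 0.0322]
eef_rot: [-0.001, 0.744, 0.668, 0.001]
ft_force: [-0.8, -1.0, 1.2]
grip_width: 0.0198
grip_force: 0.7
```

Request:
drive_effector(steps=[{"x":0.002},{"x":0.004}])

```text
t: 8.18
tool_pos: [0.6282, 0.0119, 0.0322]
eef_rot: [-0.0, 0.744, 0.668, 0.0]
ft_force: [-1.6, -7.8, 0.9]
grip_width: 0.0201
grip_force: 3.7
```

Request:
drive_effector(steps=[{"x":0.003},{"x":0.005},{"x":0.005}])

```text
t: 8.55
tool_pos: [0.6282, 0.012, 0.0323]
eef_rot: [0.002, 0.745, 0.667, -0.003]
ft_force: [-3.9, -20.1, 1.8]
grip_width: 0.02
grip_force: 9.8
```

Request:
drive_effector(steps=[{"x":-0.02},{"x":-0.05,"z":-0.04},{"x":-0.1,"y":-0.03,"z":-0.1},{"x":-0.14,"y":-0.04,"z":-0.13},{"x":-0.14,"y":-0.04,"z":-0.13}])

```text
t: 9.18
tool_pos: [0.5749, -0.1205, 0.1655]
eef_rot: [0.002, 0.745, 0.667, 0.002]
ft_force: [0.2, 0.0, 0.4]
grip_width: 0.0202
grip_force: 0.0
```

Run:
```python
from h import *
from cell import manip
s=manip.snapshot("wrist");np.save("pics/w3.npy",s,allow_pickle=True);cv2.imwrite("pics/w3.png",s["img"])
```

```text
(no output)
```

View pics/w3.png

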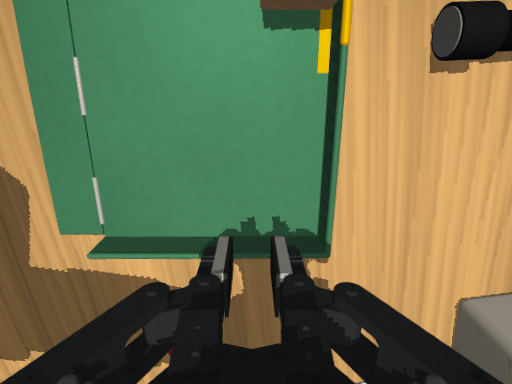

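Request:
drive_effector(steps=[{"x":-0.284,"y":-0.045,"z":-0.08,"turn":-0.353},{"x":-0.284,"y":-0.045,"z":-0.08,"turn":-0.353},{"x":-0.284,"y":-0.045,"z":-0.08,"turn":-0.353},{"x":-0.284,"y":-0.045,"z":-0.08,"turn":-0.353},{"x":-0.284,"y":-0.045,"z":-0.08,"turn":-0.353},{"x":-0.284,"y":-0.045,"z":-0.08,"turn":-0.353},{"x":-0.284,"y":-0.045,"z":-0.08,"turn":-0.353}], finger_gap=0.08)

```text
t: 10.1
tool_pos: [0.4991, -0.3942, 0.2396]
eef_rot: [-0.002, 0.615, 0.789, 0.002]
ft_force: [-0.2, 0.6, -0.1]
grip_width: 0.08
grip_force: 0.0
```

Create m1.py:
```python
from h import *
from cell import manip
st=manip.read_state();print(st["tool_pos"],st["joints"].round(2))
s=manip.snapshot("wrist");np.save("pics/w4.npy",s,allow_pickle=True);cv2.imwrite("pics/w4.png",s["img"])
m=red(s["img"]);ys,xs=np.nonzero(m);print(m.sum(),xs.min(),xs.max(),ys.min(),ys.max())
print(rect(s,m,.012),rect(s,m,.006))
S=manip.snapshot("scene");np.save("pics/s4.npy",S,allow_pickle=True)
D=manip.snapshot("side")
a=cv2.resize(S["img"][160:250,180:330],None,fx=4,fy=4,interpolation=2);b=cv2.resize(D["img"][155:205,195:295],None,fx=4,fy=4,interpolation=2)
c=np.zeros((360+200,600,3),np.uint8);c[:360]=a;c[360:,:400]=b;cv2.imwrite("pics/c4.png",c)
```

```bash
python3 m1.py
```

```text
[ 0.49907437 -0.39415124  0.23960858] [-0.8   0.44  0.21  1.34  0.    0.53]
3119 227 274 64 153
[ 483.2 -333.2   97.8   51.3  -76. ] [ 483.2 -333.4   99.5   52.1  -76. ]
```

View pics/c4.png

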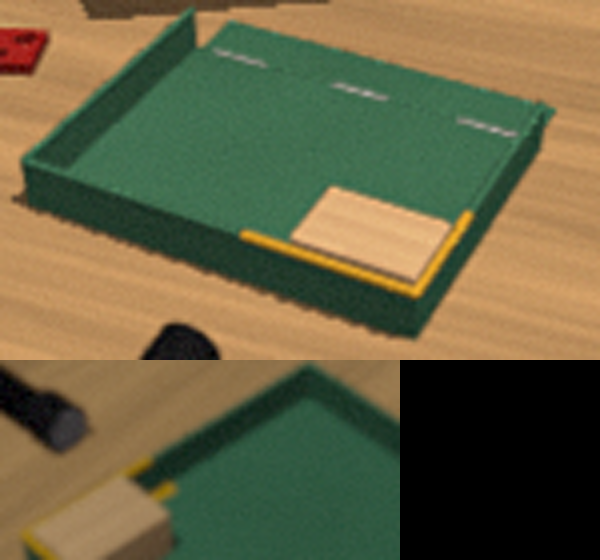

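Request:
drive_effector(steps=[{"x":0.063,"y":-0.001,"z":0.06},{"x":0.063,"y":-0.001,"z":0.12},{"x":0.063,"y":-0.001,"z":0.17},{"x":0.063,"y":-0.001,"z":0.2},{"x":0.063,"y":-0.001,"z":0.218},{"x":0.063,"y":-0.001,"z":0.218}])

```text
t: 11.0
tool_pos: [0.4818, -0.3317, 0.0219]
eef_rot: [-0.003, 0.614, 0.789, 0.001]
ft_force: [0.6, 0.1, -0.5]
grip_width: 0.0802
grip_force: 0.0
```

Request:
drive_effector(steps=[{},{},{},{}], finger_gap=0.03, grip_n=40)

```text
t: 11.5
tool_pos: [0.4836, -0.3346, 0.0254]
eef_rot: [0.001, 0.615, 0.788, 0.001]
ft_force: [0.5, 2.4, 6.5]
grip_width: 0.0499
grip_force: 41.1
```

Request:
drive_effector(steps=[{"z":-0.05},{"z":-0.1},{"x":0.2605,"y":0.1775,"z":-0.1,"turn":0.353},{"x":0.2605,"y":0.1775,"z":-0.1,"turn":0.353},{"x":0.2605,"y":0.1775,"z":-0.1,"turn":0.353},{"x":0.2605,"y":0.1775,"z":-0.1,"turn":0.353},{"x":0.2605,"y":0.1775,"z":-0.1,"turn":0.353},{"x":0.2605,"y":0.1775,"z":-0.1,"turn":0.353},{"x":0.2605,"y":0.1775,"z":-0.1,"turn":0.353},{"x":0.2605,"y":0.1775,"z":-0.1,"turn":0.353}])

```text
t: 12.75
tool_pos: [0.5911, -0.0398, 0.1242]
eef_rot: [-0.001, 0.745, 0.667, 0.001]
ft_force: [0.5, -0.1, -0.9]
grip_width: 0.05
grip_force: 42.1
```

Run:
```python
from h import *
from cell import manip
s=manip.snapshot("wrist");np.save("pics/w5.npy",s,allow_pickle=True);cv2.imwrite("pics/w5.png",s["img"])
```

```text
(no output)
```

View pics/w5.png

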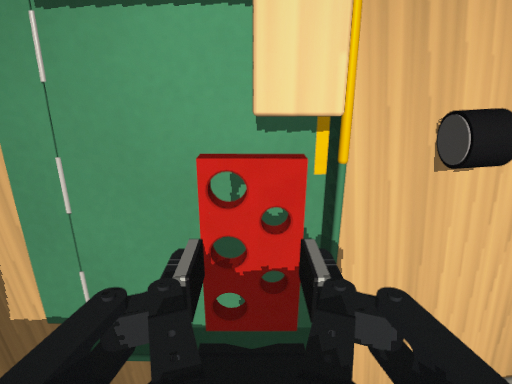

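Request:
drive_effector(steps=[{"z":0.04},{"z":0.075},{"z":0.088},{"z":0.093},{"z":0.093}])

```text
t: 13.42
tool_pos: [0.5921, -0.0389, 0.032]
eef_rot: [-0.0, 0.744, 0.668, 0.001]
ft_force: [0.3, 0.0, -1.7]
grip_width: 0.0499
grip_force: 42.1
```

Request:
drive_effector(steps=[{"z":0.002},{"z":0.003},{"z":0.003}])

```text
t: 13.8
tool_pos: [0.5923, -0.0384, 0.0295]
eef_rot: [0.0, 0.744, 0.668, 0.001]
ft_force: [-1.8, 0.7, 5.5]
grip_width: 0.0498
grip_force: 43.0
```

Request:
drive_effector(steps=[{},{},{"z":-0.03},{"z":-0.05},{"y":-0.07,"z":-0.05},{"y":-0.07,"z":-0.05}], finger_gap=0.064, grip_n=20)

```text
t: 14.55
tool_pos: [0.5148, -0.0293, 0.0762]
eef_rot: [-0.004, 0.744, 0.668, -0.002]
ft_force: [0.7, -0.3, 0.1]
grip_width: 0.0638
grip_force: 0.0
```

Request:
drive_effector(steps=[{},{},{}], finger_gap=0.0)

```text
t: 14.92
tool_pos: [0.5233, -0.0312, 0.0784]
eef_rot: [-0.0, 0.744, 0.668, 0.001]
ft_force: [-0.4, -0.2, -0.1]
grip_width: 0.0097
grip_force: 0.0
```

Run:
```python
from h import *
from cell import manip
s=manip.snapshot("wrist");m=red(s["img"]);print(rect(s,m,.016),manip.read_state()["tool_pos"])
np.save("pics/w6.npy",s,allow_pickle=True);cv2.imwrite("pics/w6.png",s["img"])
S=manip.snapshot("scene");m=red(S["img"]);m[:140]=0;m[:,:185]=0;m[280:]=0;print(rect(S,m,.016))
```

```text
[591.4 -35.4 100.6  54.   83.7] [ 0.5230514  -0.03115993  0.07826583]
[595.6 -39.3  92.   56.7  84.1]
```

View pics/w6.png

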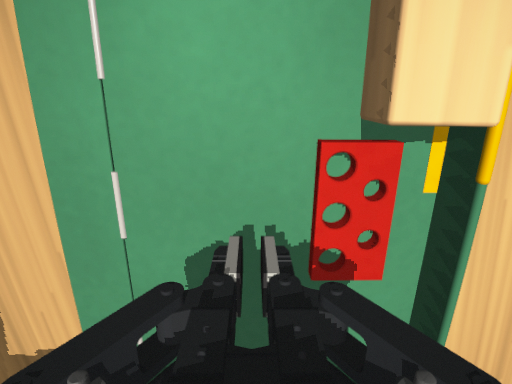

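Request:
drive_effector(steps=[{"z":0.03},{"z":0.05},{"z":0.052},{"y":0.01,"z":0.052},{"y":0.02,"z":0.052},{"y":0.03,"z":0.052},{"y":0.04,"z":0.052},{"y":0.045,"z":0.052},{"y":0.05,"z":0.052}])

```text
t: 16.15
tool_pos: [0.5711, -0.0361, 0.0267]
eef_rot: [-0.001, 0.744, 0.668, 0.0]
ft_force: [-5.6, 0.4, 7.4]
grip_width: -0.0002
grip_force: 3.7
```

Request:
drive_effector(steps=[{"y":0.003},{"y":0.006}])

```text
t: 16.4
tool_pos: [0.5771, -0.0367, 0.0267]
eef_rot: [-0.001, 0.744, 0.668, 0.0]
ft_force: [-5.1, 0.7, 6.5]
grip_width: -0.0
grip_force: 3.4
```

Request:
drive_effector(steps=[{"y":0.003},{"y":0.005}])

```text
t: 16.65
tool_pos: [0.5822, -0.0373, 0.0267]
eef_rot: [-0.001, 0.744, 0.668, 0.0]
ft_force: [-4.5, -0.1, 6.6]
grip_width: 0.0002
grip_force: 3.3
```

Request:
drive_effector(steps=[{"y":0.002},{"y":0.004}])

```text
t: 16.9
tool_pos: [0.586, -0.0376, 0.0267]
eef_rot: [-0.001, 0.744, 0.668, 0.0]
ft_force: [-4.3, -0.3, 6.1]
grip_width: -0.0
grip_force: 3.3
```

Request:
drive_effector(steps=[{"y":0.003,"z":-0.001},{"y":0.006,"z":-0.001}])

```text
t: 17.15
tool_pos: [0.5903, -0.038, 0.027]
eef_rot: [-0.003, 0.744, 0.668, -0.001]
ft_force: [-11.3, 0.6, 11.5]
grip_width: 0.0
grip_force: 7.8
```

Request:
drive_effector(steps=[{"y":0.003},{"y":0.005}])

```text
t: 17.4
tool_pos: [0.5908, -0.038, 0.0268]
eef_rot: [-0.005, 0.744, 0.668, -0.004]
ft_force: [-22.6, 1.9, 20.8]
grip_width: 0.0001
grip_force: 14.2
```

Request:
drive_effector(steps=[{"y":-0.015},{"y":-0.02,"z":-0.04},{"x":-0.04,"y":-0.01,"z":-0.05},{"x":-0.075,"y":0.027,"z":-0.05},{"x":-0.075,"y":0.027,"z":-0.03},{"x":-0.075,"y":0.027,"z":-0.005},{"x":-0.075,"y":0.027,"z":-0.002},{"x":-0.075,"y":0.027,"z":-0.002}])

```text
t: 18.4
tool_pos: [0.6166, -0.1164, 0.0292]
eef_rot: [-0.001, 0.744, 0.668, 0.001]
ft_force: [0.5, -0.5, 0.3]
grip_width: -0.0
grip_force: 0.0
```

Run:
```python
from h import *
from cell import manip
s=manip.snapshot("wrist");m=red(s["img"]);print(rect(s,m,.016),manip.read_state()["tool_pos"])
cv2.imwrite("pics/w7.png",s["img"])
```

```text
[627.4 -45.   88.6  51.9  83.8] [ 0.61700664 -0.11653584  0.02983429]
```

View pics/w7.png

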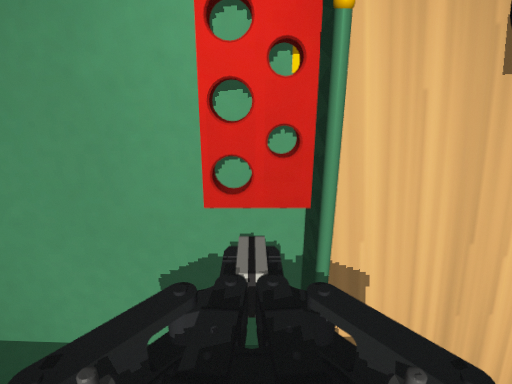

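Request:
drive_effector(steps=[{"x":0.008},{"x":0.014},{"x":0.018},{"x":0.02}])

```text
t: 18.95
tool_pos: [0.6187, -0.0964, 0.0295]
eef_rot: [-0.0, 0.744, 0.668, 0.001]
ft_force: [-1.8, -1.3, 1.1]
grip_width: -0.0
grip_force: 0.8
```

Request:
drive_effector(steps=[{"x":0.002},{"x":0.004}])

```text
t: 19.2
tool_pos: [0.6188, -0.0927, 0.0291]
eef_rot: [-0.001, 0.744, 0.668, 0.001]
ft_force: [-0.5, -2.4, 1.9]
grip_width: -0.0
grip_force: 0.7
```

Request:
drive_effector(steps=[{"x":0.002},{"x":0.004}])

```text
t: 19.45
tool_pos: [0.6192, -0.0886, 0.029]
eef_rot: [-0.001, 0.744, 0.668, 0.001]
ft_force: [-0.4, -1.6, 1.5]
grip_width: -0.0
grip_force: 0.8
```

Request:
drive_effector(steps=[{"x":0.002},{"x":0.003}])

```text
t: 19.7
tool_pos: [0.6197, -0.0875, 0.0292]
eef_rot: [0.001, 0.744, 0.668, -0.001]
ft_force: [-0.9, -9.1, 0.5]
grip_width: 0.0002
grip_force: 4.7
```

Request:
drive_effector(steps=[{"x":0.002},{"x":0.003}])

```text
t: 19.95
tool_pos: [0.6198, -0.0872, 0.0292]
eef_rot: [0.003, 0.745, 0.667, -0.003]
ft_force: [-2.3, -16.6, -0.1]
grip_width: -0.0002
grip_force: 8.7
```

Request:
drive_effector(steps=[{"x":0.002},{"x":0.003}])

```text
t: 20.2
tool_pos: [0.6198, -0.0868, 0.0293]
eef_rot: [0.004, 0.746, 0.666, -0.005]
ft_force: [-3.4, -25.6, -0.1]
grip_width: -0.0001
grip_force: 13.1
```

Request:
drive_effector(steps=[{"x":-0.018},{"x":-0.018,"z":-0.03},{"x":0.02,"y":-0.055,"z":-0.04},{"x":0.052,"y":-0.055,"z":-0.04},{"x":0.052,"y":-0.055,"z":-0.02},{"x":0.052,"y":-0.055},{"x":0.052,"y":-0.05,"z":0.001},{"x":0.052,"y":-0.044,"z":0.001},{"x":0.052,"y":-0.04,"z":0.001}])

```text
t: 21.32
tool_pos: [0.5874, -0.0239, 0.0291]
eef_rot: [0.0, 0.744, 0.668, 0.001]
ft_force: [0.5, 0.0, 0.3]
grip_width: 0.0003
grip_force: 0.0
```

Request:
drive_effector(steps=[{"y":0.003},{"y":0.005},{"y":0.006}])

```text
t: 21.7
tool_pos: [0.5918, -0.0243, 0.0284]
eef_rot: [-0.001, 0.744, 0.668, 0.001]
ft_force: [-1.3, 0.3, 2.6]
grip_width: -0.0001
grip_force: 1.3
```

Request:
drive_effector(steps=[{"y":0.002},{"y":0.004},{"y":0.006},{"y":0.006}])

```text
t: 22.2
tool_pos: [0.5966, -0.0247, 0.0286]
eef_rot: [-0.002, 0.744, 0.668, -0.0]
ft_force: [-5.7, 0.2, 6.9]
grip_width: -0.0003
grip_force: 4.6
```

Request:
drive_effector(steps=[{"y":-0.02},{"y":-0.03,"z":-0.05},{"x":-0.07,"y":-0.03,"z":-0.12},{"x":-0.14,"y":-0.03,"z":-0.18},{"x":-0.2,"y":-0.03,"z":-0.2},{"x":-0.2,"y":-0.03,"z":-0.2}])

```text
t: 22.95
tool_pos: [0.5467, -0.221, 0.2284]
eef_rot: [0.0, 0.744, 0.668, 0.001]
ft_force: [1.3, -0.8, 1.0]
grip_width: 0.0002
grip_force: 0.0
```

Run:
```python
from h import *
from cell import manip
c=np.array([668.5,106.]);t=np.radians(-6.15);R=np.array([[np.cos(t),np.sin(t)],[-np.sin(t),np.cos(t)]])
for n in("scene","side"):
    s=manip.snapshot(n);im=s["img"];np.save(f"pics/f_{n}.npy",s,allow_pickle=True)
    h=cv2.cvtColor(im,cv2.COLOR_BGR2HSV).astype(int)
    box=[(160,250,185,325),(150,260,195,345)][n=="side"]
    k=np.zeros(im.shape[:2],bool);k[box[0]:box[1],box[2]:box[3]]=1
    r=rect(s,red(im)&k,.016);print(n,"red",r,"bin",(R@(r[:2]-c)).round(1))
    px=plane(s,np.argwhere(k)[:,::-1],.049)[:,:2]*1000
    w=(abs(h[...,0]-17)<8)&(h[...,2]>[150,120][n=="side"])&(h[...,1]<150)
    q=np.zeros_like(k);q[k]=(np.abs((px-c)@R.T-[-60,-90])<[75,90]).all(1)
    r=rect(s,w&q,.049);print(n,"block",r,"bin",(R@(r[:2]-c)).round(1))
print(manip.read_state()["t"])
```

```text
scene red [615.  -35.4  79.3  23.9  84.2] bin [ -38.  -146.3]
scene block [635.3  66.4  85.6  60.6  84. ] bin [-28.8 -42.9]
side red [626.3 -31.3  95.   58.5  84.7] bin [ -27.2 -141. ]
side block [634.4  19.4 179.5  79.2  83.9] bin [-24.6 -89.8]
23.05
```

Request:
drive_effector(steps=[{"x":0.06,"z":0.02},{"x":0.12,"z":0.08},{"x":0.18,"z":0.14},{"x":0.2,"z":0.18},{"x":0.2,"z":0.199},{"x":0.2,"y":0.01,"z":0.199},{"x":0.2,"y":0.02,"z":0.199},{"x":0.2,"y":0.026,"z":0.199},{"x":0.2,"y":0.03,"z":0.199}])

```text
t: 24.18
tool_pos: [0.5968, -0.0236, 0.0285]
eef_rot: [-0.002, 0.744, 0.668, -0.0]
ft_force: [-10.6, 1.2, 10.2]
grip_width: 0.0
grip_force: 6.9
```

Request:
drive_effector(steps=[{"y":0.003},{"y":0.004}])

```text
t: 24.42
tool_pos: [0.597, -0.0236, 0.0285]
eef_rot: [-0.004, 0.744, 0.668, -0.002]
ft_force: [-15.7, 0.6, 15.0]
grip_width: -0.0001
grip_force: 9.4
```

Request:
drive_effector(steps=[{"y":0.003},{"y":0.004}])

```text
t: 24.68
tool_pos: [0.5974, -0.0236, 0.0285]
eef_rot: [-0.006, 0.744, 0.668, -0.005]
ft_force: [-25.0, 1.0, 23.0]
grip_width: -0.0002
grip_force: 14.6
```

```bash
python3 - <<'E'
from h import *
from cell import manip
s=manip.snapshot("wrist");m=red(s["img"]);print(rect(s,m,.016));np.save("pics/w8.npy",s,allow_pickle=True)
E
```

```text
[629.9 -18.7  65.1  51.9  83.9]
```

Request:
drive_effector(steps=[{"y":-0.025},{"y":-0.03,"z":-0.05},{"x":-0.03,"y":-0.03,"z":-0.11},{"x":-0.06,"y":-0.03,"z":-0.15},{"x":-0.06,"y":-0.03,"z":-0.15},{"x":-0.06,"y":-0.03,"z":-0.15}])

```text
t: 25.48
tool_pos: [0.5695, -0.0813, 0.178]
eef_rot: [-0.001, 0.744, 0.668, 0.001]
ft_force: [0.1, 0.1, 0.1]
grip_width: -0.0003
grip_force: 0.0
```

Run:
```python
from h import *
from cell import manip
s=manip.snapshot("wrist");im=s["img"];np.save("pics/w9.npy",s,allow_pickle=True)
c=np.array([668.5,106.]);t=np.radians(-6.15);R=np.array([[np.cos(t),np.sin(t)],[-np.sin(t),np.cos(t)]])
m=red(im);cs,_=cv2.findContours(m.astype(np.uint8),cv2.RETR_EXTERNAL,cv2.CHAIN_APPROX_NONE)
k=max(cs,key=cv2.contourArea);b=((plane(s,k.reshape(-1,2),.016)[:,:2]*1000-c)@R.T)
print(cv2.boundingRect(k),b.min(0).round(1),b.max(0).round(1),rect(s,m,.016))
x0,y0,w,h=cv2.boundingRect(k)
for u in (x0+15,x0+w//2,x0+w-15):
    y=k.reshape(-1,2)[abs(k.reshape(-1,2)[:,0]-u)<1][:,1].min(); print(u,y,im[y-8:y+3,u].tolist())
```

```text
(279, 60, 63, 110) [ -51.5 -186.5] [  1.6 -87.7] [629.1 -27.6  98.8  53.1  83.8]
294 60 [[104, 157, 200], [83, 125, 159], [59, 88, 111], [46, 65, 84], [43, 66, 83], [47, 67, 86], [44, 63, 86], [32, 47, 94], [16, 20, 106], [13, 18, 105], [13, 19, 105]]
310 60 [[110, 166, 211], [89, 133, 169], [58, 87, 112], [47, 67, 86], [47, 68, 87], [45, 65, 84], [42, 64, 84], [35, 51, 92], [15, 20, 103], [13, 17, 104], [15, 19, 105]]
327 60 [[118, 179, 224], [99, 150, 190], [69, 101, 130], [46, 69, 87], [44, 66, 84], [43, 64, 81], [42, 63, 80], [36, 52, 92], [18, 21, 106], [15, 20, 105], [14, 20, 105]]
```

```bash
python3 -c "
from cell import manip
print(manip.close_job())"
```

```text
the job is handed in; nothing more can be done
None
```

The job is handed in at about 25 s: the block was pushed firm against both walls of the yellow corner, the red plate lies flat against the back wall and the block with no gap visible in the last wrist image, and the arm never went near the blue plate; I viewed 11 pictures, one over the limit of 10.

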